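Set the alarm and point the lamp out

ROBOT

A 6-joint arm with a two-finger parallel gripper is mounted at the origin on the work surface. World frame = base frame: x ahead of the robot, y to its left, z up, the work surface at z = 0. Lengths are in m, angles in degrees, forces in N, time in s.
With the tool pointing down it reaches from about 0.4 to 0.825 m from the base axis. Payload 7 kg.
Tool frame: the origin (TCP) lies between the finger pads, 19 mm behind the fingertips; this is the grasp point; z points along the fingers, y is the line along which they close (so a half turn about z gives the same grasp; the last joint's range is limited). The gripper opens to 88 mm and grips with 3 to 60 N. Pads are 19 mm wide; open, the fingers measure 130 mm over their backs; the gripper's body (78 mm by 193 mm) begins 47 mm behind the grasp point.
Start: joints at [88.184, 20.546, 0.682, 0, -70.136, -16.507], TCP at [0.212, 0.641, 0.245] pointing down, gripper open.
Joint ranges: [-176.03, 176.03], [-82.01, 121.73], [-58.28, 71.71], [-173.87, 95.51], [-174.79, -0.11], [-173.66, 173.66]. Speed limits (degrees/s): [136.94, 136.94, 172.46, 180, 180, 180].

INTERFACE

Orientations are given as [roll, pitch, yaw] about the fixed x, y, z axes, in that order (R = Rz(yaw) Ry(pitch) Rx(roll)).
In Python, from plant import r, viewer, recognise, outline_of, pinpoint gives the robot as it stands.
- The arm moves only by the tool move_arm, never from a script. Its argument "targets" is a list of rows, each a list of 2 entries, a list of its own where there are three numbers: the shift along the tool's x, y, z in cm, then the turn, a rotation vector about the tool's x, y, z in rad. A call has 1 to 5 rows; each row is the pose to reach, as a shift and turn from the pose commanded when the call began, along the tool's axes at that moment; what a row does not reach only later rows make up. A row lasts 1/8 s, in which the tool goes at most 62.5 mm and 10.7 degrees, less where a joint would pass 70% of its speed; a pose out of reach is approached as far as the arm can. A call with a gripper value outside its range is refused whole. "jaw" is the finger opening in cm, from 0 to 8.76, set as the call begins (left out, the last holds). The fingers move at their own pace and stop on an object; "squeeze" is the grip in N (left out, the last holds). Time passes only in rows, so rows that repeat a pose let the fingers close. It gives the time, the measured TCP pose, the force, the opening and the grip force at its end, in the units of the state.
- r.get_state(): the state, without advancing time (a new reading comes with each control period).
- viewer.capture(name): name is "scene" or "top" or "wrist"; returns a dict with "image" (420x560x3 uint8, blue, green, red), "intrinsics" (3x3 intrinsics, pixels), "camera_from_world" (4x4, takes a point from world to camera coordinates). Camera axes: x right, y up, looking along -z (the intrinsics and any distortion apply to the point x, -y, -z); pixel columns grow to the right and rows downward; lengths in m; the calibration is good to about 2 mm. A picture is of the moment at which its call begins. There is no depth.
- r.close_job(): hands the job in; it is judged then, once.
Trained networks look in the newest picture that a camera, given by its name, has taken for a name from the list of things; names that differ only in an ending like _2 or _b are one class to them, and where a whole thing is asked for, a point or a joint stands for the part that bears it (a point fixed in the world has none). Each returns a list of dicts, best first, with "score" (0 to 1); they miss things now and then, are a little off and sometimes report something else, mostly with a low value. They report only what shows in the picture. A call takes as long as a camera call. They do not tell look-alikes from the thing itself.
- recognise(label, camera): "box" ([left, top, right, bottom] in pixels, round what is visible of it).
- outline_of(label, camera): "mask" (420x560 bool, what is visible of it) and "box" ([left, top, right, bottom] in pixels, round what is visible of it).
- pinpoint(label, camera): "location" ([row, column] in pixels: a listed point, or the origin of a listed thing).
The state is a dict: "time_s": time; "joints": joint angles; "qd": joint speeds; "joint_torque": joint torques, N m; "tcp_pos": TCP position; "eef_rot": TCP orientation; "contact_force": force on the tool from outside, world axes, zero at the start; "moment": the same for the moment, N m; "gripper_width": finger opening in m; "gripper_force": force on a finger pad.
Only numpy, scipy, OpenCV 4.12 (cv2) and the standard library are available. Lean on these libraries where they do the work, as an engineer would, in place of code of your own. Each camera call takes 0.05 s, during which the arm holds its last target. There are 200 camera calls.

TASK

Get the bedside ready for the night. First press the large button on top of the radio all the way down with the fingertips and let it come up again; then put the lamp out with the low touch-free switch: point straight down at its round eye with the fingertips a couple of centimetres above it, keep still there for two seconds without touching the switch, and take the hand well away (15 cm or more). Do not press the radio's small button, do not point at the switch's narrow bar-shaped eye, leave the other things on the table alone, and do not lift or shove the radio.

Things in the scene. Friction and masses are not known exactly. Their poses are not given: they have to be found in the camera images.
- radio: Loose table radio, 0.9 kg or so: wooden box 120 (x) x 200 (y) x 100 mm high, cream front with dials facing its own +x (away from the robot). Origin: centre of its underside. Two round white push buttons in round black housings stand on its top, 100 mm apart: the large one on its +y half, the small one on its -y half. Press it only by the button; it stays where it stands.
- alarm_top (a point): Centre of the top face of the radio's LARGE push button (white disc 36 mm across), about 122 mm above the table when up. It goes straight down 6 mm.
- alarm (a joint): Travel of the large button in m: 0 up, 0.006 fully down; a spring lifts it again, about 4 N holds it fully down. It counts as pressed beyond 0.0045.
- tune_top (a point): Centre of the top face of the radio's SMALL push button (white disc 18 mm across). Not to be pressed.
- tune (a joint): Travel of the small button in m: 0 up, 0.006 fully down. Must stay up.
- switch: Loose touch-free switch: flat white plastic bar 70 (x) x 180 (y) x 22 mm high, lying on the table at any yaw, 0.3 kg. Origin: centre of its underside. Two black eyes on its top: a round one at its +y end, a narrow bar-shaped one at its -y end, 110 mm apart. It must not be touched.
- round_eye (a point): Centre of the top of the ROUND black eye (38 mm across), 23.5 mm above the table; its z axis points up. This is the lamp's sensor, the one to point at. It sees the hand while the tool point (TCP, 19 mm behind the fingertips) is within 20 mm sideways of its centre and 20 to 70 mm above it, with the fingers pointing down.
- bar_eye (a point): Centre of the top of the narrow BAR-shaped black eye (44 x 11 mm), 23.5 mm above the table. Not to be pointed at: the tool point must not come within 25 mm sideways of it lower than 90 mm above it.
- tumbler: Empty loose drinking glass, 68 mm across, 115 mm high, on a 4 mm thick brass coaster. Bystander. Origin: centre of its underside.
- vase: Loose green glass vase, 76 mm across, 120 mm high, with flowers reaching 325 mm above the table and 75 mm out from its axis (the flowers are only seen, never felt). Bystander. Origin: centre of its underside.
- jar: Loose amber jar with an aluminium lid, 56 mm across, 60 mm high. Bystander. Origin: centre of its underside.
- case: Loose black spectacle case, 65 (x) x 160 (y) x 36 mm. Bystander. Origin: centre of its underside.
Not all that is in view belongs to the job. What is shaped like the radio but green, red or turquoise is not meant.

How it is judged (in metres and radians):
On the way, in this order (a step that is already met when the one before it is completed fails the run):
1. the radio's large button is pressed down (value of joint alarm above 0.0045 m), for 0.05 s.
2. the large button has come up again (value of joint alarm below 0.0015 m), for 0.05 s.
3. the fingers point down at the round eye from just above it, for 1.7 s on end (horizontal distance between the grasp point and round_eye below 0.02 m and z of the grasp point in the frame of round_eye between 0.02 and 0.07 m and angle between the grasp point's own z axis and vertical above 2.5 rad), for 1.7 s.
At the end, for the whole second after the job is handed in: The tool point is over 130 mm from the round eye; both radio buttons are up (under 1.5 mm); the radio is upright, at rest and within 25 mm of its start, the switch within 10 mm, the tumbler, vase, jar and case within 20 mm (distance between the grasp point and round_eye above 0.13 m and value of joint each of alarm, tune below 0.0015 m and distance of radio from where it was at the start of the episode below 0.025 m and distance of switch from where it was at the start of the episode below 0.01 m and height (world z) of radio below 0.01 m and angle between radio's own z axis and vertical below 0.1 rad and linear speed of radio below 0.02 m/s and not (distance of tumbler from where it was at the start of the episode above 0.02 m) and not (distance of vase from where it was at the start of the episode above 0.02 m) and not (distance of jar from where it was at the start of the episode above 0.02 m) and not (distance of case from where it was at the start of the episode above 0.02 m)); the robot touches nothing.
It fails at once if the touch-free switch is touched (contact force between switch and the fingers above 0.5 N or contact force between switch and the arm above 0.5 N).
It fails at once if the radio's small button is pressed (beyond 3 mm) (value of joint tune above 0.003 m).
It fails at once if the tool point comes over the bar-shaped eye (within 25 mm sideways, less than 90 mm above it) (horizontal distance between the grasp point and bar_eye below 0.025 m and z of the grasp point in the frame of bar_eye between 0 and 0.09 m).
It fails at once if the radio is lifted (10 mm), tipped (0.15 rad) or shoved (25 mm) (height (world z) of radio above 0.01 m or angle between radio's own z axis and vertical above 0.15 rad or distance of radio from where it was at the start of the episode above 0.025 m).
It fails at once if a bystander (tumbler, vase, jar, case) is moved more than 20 mm (distance of any of tumbler, vase, jar, case from where it was at the start of the episode above 0.02 m).
It also fails if it takes over 48 s, if anything falls off the work surface, if the arm or the gripper's body presses on something with over 40 N, if the wrist force passes 120 N, or if a joint passes its speed limit or range.

## Working session

There is one attempt and no reset: what is moved stays moved. The work goes in short steps, Python scripts to look and compute and a tool call to move; the robot and the scene stay as the last step left them, time stands still between calls to the robot, and variables do not carry over. Pictures are saved under pics/ and viewed, at most 10 in all, crops included, and the job is handed in when it is done.

Besides the shell and the picture viewer there is one more tool, called as name([rows], argument=value, ...), one row to a line, values as JSON. move_arm: Moves the arm, as the interface text tells. Its arguments: {"type":"object","properties":{"targets":{"type":"array","items":{"type":"array"}},"jaw":{"type":"number"},"squeeze":{"type":"number"}},"required":["targets"]}

```bash
mkdir -p pics; cat > h.py <<'E'
import numpy as np, cv2
from plant import r, viewer, recognise, outline_of, pinpoint
def ray(c,px):  # px=(row,col)
    K=np.array(c["intrinsics"]);T=np.array(c["camera_from_world"])
    d=np.linalg.solve(K,[px[1],px[0],1.]);d=np.array([d[0],-d[1],-d[2]])
    R=T[:3,:3];return -R.T@T[:3,3], R.T@d
def atz(c,px,z):
    o,d=ray(c,px);return o+d*(z-o[2])/d[2]
def proj(c,p):
    K=np.array(c["intrinsics"]);T=np.array(c["camera_from_world"])
    q=T[:3,:3]@p+T[:3,3];u=K@[q[0],-q[1],-q[2]];return u[1]/u[2],u[0]/u[2]
E
python3 - <<'E'
from h import *
s=r.get_state();print(s["time_s"],s["tcp_pos"],s["eef_rot"],s["contact_force"])
H={"alarm_top":.122,"tune_top":.12,"round_eye":.0235,"bar_eye":.0235,"tumbler":.004,"vase":0,"jar":0,"case":0,"radio":0,"switch":0}
ims=[]
for n in("scene","top"):
    c=viewer.capture(n);cv2.imwrite(f"pics/{n}0.png",c["image"]);ims.append(c["image"])
    for k,z in H.items():
        for p in pinpoint(k,n)[:3]:
            print(n,k,round(p["score"],2),np.round(p["location"]),np.round(atz(c,p["location"],z),3)[:2])
E
```

```text
0.0 [0.21205985 0.64032052 0.24442835] [ 1.79904563e+02 -5.93824469e-03 -1.83306663e+01] [ 1.11503581 -0.16336407 -1.25166078]
scene alarm_top 0.7 [290. 180.] [ 0.832 -0.222]
scene alarm_top 0.64 [196. 312.] [0.517 0.239]
scene alarm_top 0.5 [162. 396.] [0.385 0.6  ]
scene tune_top 0.72 [209. 239.] [ 0.542 -0.024]
scene tune_top 0.54 [202. 286.] [0.531 0.143]
scene tune_top 0.46 [271. 342.] [0.834 0.273]
scene tumbler 0.55 [203. 239.] [ 0.415 -0.023]
scene vase 0.69 [295. 252.] [ 0.817 -0.01 ]
scene jar 0.51 [182. 336.] [0.349 0.386]
scene jar 0.28 [198. 310.] [0.419 0.262]
scene case 0.77 [193. 135.] [ 0.31  -0.431]
scene radio 0.96 [295. 178.] [ 0.785 -0.25 ]
scene radio 0.95 [178. 286.] [0.302 0.181]
scene radio 0.82 [274. 330.] [0.77  0.263]
scene switch 0.95 [232. 171.] [ 0.521 -0.283]
scene switch 0.34 [198. 312.] [0.423 0.271]
top alarm_top 0.69 [220. 220.] [0.513 0.24 ]
top alarm_top 0.6 [291. 227.] [0.322 0.214]
top alarm_top 0.56 [111. 386.] [ 0.829 -0.22 ]
top tune_top 0.61 [136. 406.] [ 0.759 -0.276]
top tune_top 0.55 [312. 254.] [0.266 0.14 ]
top tune_top 0.47 [298.  89.] [0.296 0.587]
top round_eye 0.59 [197. 401.] [ 0.596 -0.294]
top bar_eye 0.65 [233. 389.] [ 0.487 -0.256]
top tumbler 0.92 [247. 312.] [ 0.443 -0.027]
top vase 0.79 [131. 306.] [ 0.803 -0.006]
top jar 0.76 [274. 172.] [0.355 0.393]
top case 0.85 [293. 446.] [ 0.31  -0.433]
top radio 0.83 [136. 220.] [0.781 0.262]
top radio 0.79 [214. 236.] [0.541 0.204]
top radio 0.71 [136. 381.] [ 0.791 -0.241]
top switch 0.64 [215. 399.] [ 0.545 -0.293]
top switch 0.42 [230. 391.] [ 0.498 -0.268]
```

View pics/scene0.png

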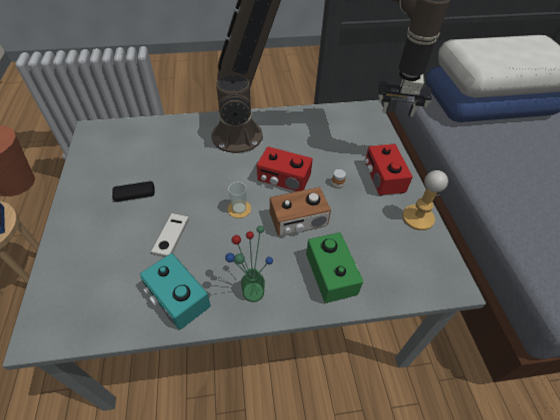

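View pics/top0.png

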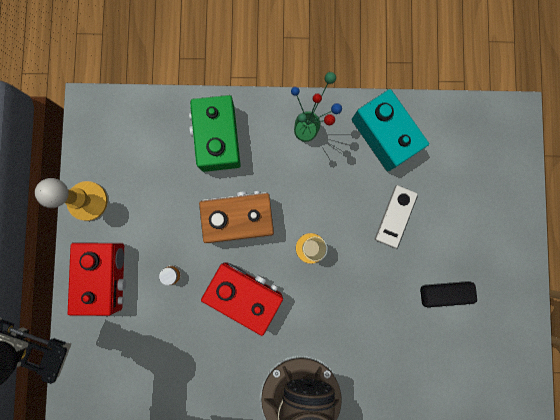

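The pictures show these candidates for the large button (top view, row,col):
- the brown wooden radio: large white button about (219,218), small white one about (215,254)
- a red radio at (291,227) and another at (261,89), and a green one at (147,215), all with black buttons
- a turquoise radio with a black button at (111,385)

I choose the brown one, whose buttons are white. On the switch, the round eye is at about (199,404) and the bar eye at about (233,389). Next is a crop to check the choice, with finer measurements.

```bash
python3 - <<'E'
from h import *
def blob(c,px,white,z,rad):
    g=c["image"].max(2) if not white else c["image"].min(2)
    m=((g>150) if white else (g<70)).astype(np.uint8)
    y0,x0=int(px[0]),int(px[1])
    n,l,st,ce=cv2.connectedComponentsWithStats(m)
    d=np.hypot(ce[:,0]-x0,ce[:,1]-y0);d[0]=99;i=d.argmin()
    p=ce[i][::-1];print(np.round(p,1),st[i].tolist(),np.round(atz(c,p,z),4)[:2]);return p
C={n:viewer.capture(n) for n in("top","scene")}
pts={"alarm":((219,218),(198,313),1,.122),"tune":((215,254),(204,287),1,.12),"round":((199,404),(234,167),0,.0235),"bar":((233,389),(221,176),0,.0235)}
for k,(a,b,w,z) in pts.items():
    print(k);R=[]
    for n,px in(("top",a),("scene",b)):
        p=blob(C[n],px,w,z,0);R.append(ray(C[n],p))
    (o1,d1),(o2,d2)=R
    t=np.linalg.lstsq(np.stack([d1,-d2],1),o2-o1,rcond=None)[0]
    P,Q=o1+t[0]*d1,o2+t[1]*d2;print(" tri",np.round((P+Q)/2,4),"gap",round(float(np.linalg.norm(P-Q)),4))
im=C["top"]["image"];a=cv2.resize(im[180:260,190:290],None,fx=4,fy=4,interpolation=2);b=cv2.resize(im[175:255,360:460],None,fx=4,fy=4,interpolation=2)
cv2.imwrite("pics/crop1.png",np.hstack([a,b]))
E
```

```text
alarm
[218.9 217.1] [211, 213, 13, 13, 118] [0.5165 0.2464]
[196.3 313.3] [309, 193, 9, 7, 46] [0.5198 0.2444]
 tri [0.5165 0.2462 0.1182] gap 0.0015
tune
[214.5 253. ] [251, 212, 5, 6, 26] [0.5304 0.1481]
[202.  286.8] [285, 201, 4, 3, 10] [0.5327 0.1457]
 tri [0.5304 0.1472 0.1172] gap 0.002
round
[199.3 403.4] [398, 194, 12, 12, 111] [ 0.5904 -0.3002]
[244.7 163.4] [159, 241, 10, 8, 60] [ 0.5934 -0.3019]
 tri [ 0.5908 -0.3022  0.0196] gap 0.0013
bar
[233.1 390.3] [384, 230, 14, 7, 39] [ 0.4881 -0.26  ]
[221. 176.] [171, 220, 11, 3, 19] [ 0.4916 -0.2609]
 tri [ 0.4882 -0.2615  0.0192] gap 0.0005
```

View pics/crop1.png

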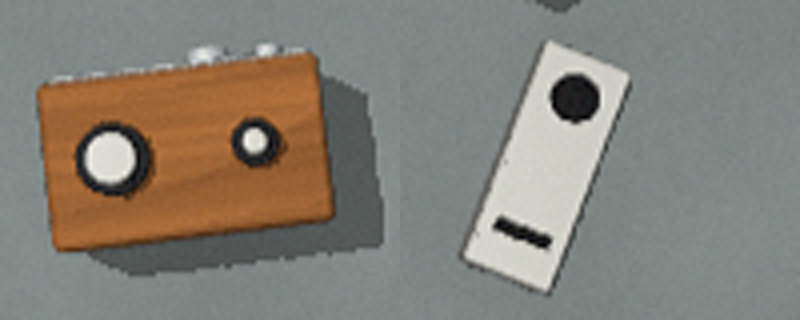

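The crop confirms the choice. The brown radio has its large white button on the left and the small one on the right, with a black eye at each end of the switch (round one at the top). The spacings come out at 99 mm and 110 mm, matching the description. Targets are alarm (0.517, 0.246) and round eye (0.591, -0.301). I'm moving over the large button with the jaw closed.

move_arm([
  [[5,3.4,0],[0,0,0]],
  [[10,6.8,0],[0,0,0]],
  [[15,10.1,0],[0,0,0]],
  [[20,13.5,0],[0,0,0]],
  [[25,16.9,0],[0,0,0]],
], jaw=0, squeeze=10)

```text
time_s: 1.82
tcp_pos: [0.3973, 0.4001, 0.2457]
eef_rot: [-180.0, -0.0, -18.3]
contact_force: [-0.0, 1.2, 0.8]
gripper_width: 0.0431
gripper_force: 0.0
```

move_arm([
  [[5,3.4,0],[0,0,0]],
  [[10,6.8,0],[0,0,0]],
  [[16.4,11,4],[0,0,0]],
  [[16.4,11,6],[0,0,0]],
  [[16.4,11,6],[0,0,0]],
])

```text
time_s: 2.45
tcp_pos: [0.517, 0.2434, 0.183]
eef_rot: [179.8, 0.1, -18.5]
contact_force: [0.0, -0.1, 0.5]
gripper_width: 0.0007
gripper_force: 0.0
```

```bash
python3 - <<'E'
from h import *
c=viewer.capture("wrist");s=r.get_state();print(s["tcp_pos"],s["gripper_width"])
im=c["image"]
for p,col in(((.517,.246,.122),(0,0,255)),((s["tcp_pos"][0],s["tcp_pos"][1],.122),(255,0,0)),((.530,.147,.12),(0,255,0))):
    v=proj(c,np.array(p));print(np.round(v));cv2.drawMarker(im,(int(v[1]),int(v[0])),col,0,14,1)
cv2.imwrite("pics/wrist1.png",im)
for k in("alarm_top","tune_top"):
    for p in pinpoint(k,"wrist")[:2]: print(k,p["score"],p["location"],atz(c,p["location"],.122))
E
```

```text
[0.51753556 0.24490167 0.18480222] 0.0005282159712433365
[240. 278.]
[239. 280.]
[169. 430.]
alarm_top 0.59 [240.4, 279.3] [0.51664036 0.24555373 0.122     ]
tune_top 0.74 [167.1, 428.3] [0.5322367  0.14832986 0.122     ]
```

View pics/wrist1.png

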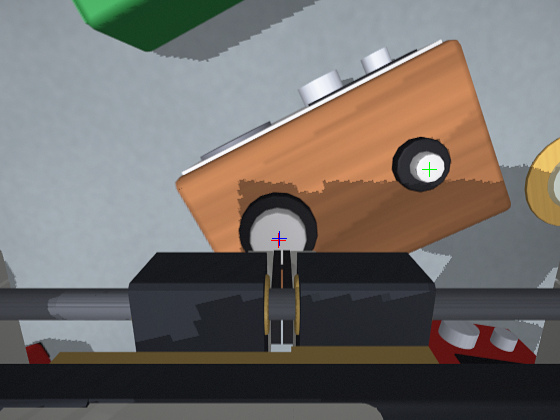

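The wrist view shows the white large button at (240,279), right under the tool. The small button is at (168,429), clear of the fingers. Pressing now.

move_arm([
  [[0,0,3],[0,0,0]],
  [[0,0,4.2],[0,0,0]],
  [[0,0,4.5],[0,0,0]],
  [[0,0,4.8],[0,0,0]],
  [[0,0,4.8],[0,0,0]],
])

```text
time_s: 3.22
tcp_pos: [0.5178, 0.2463, 0.1382]
eef_rot: [-179.9, -0.0, -18.3]
contact_force: [-1.5, 2.0, 2.7]
gripper_width: 0.0004
gripper_force: 1.2
```

move_arm([
  [[0,0,0.15],[0,0,0]],
  [[0,0,0.3],[0,0,0]],
  [[0,0,0.3],[0,0,0]],
])

```text
time_s: 3.6
tcp_pos: [0.518, 0.2463, 0.1351]
eef_rot: [-179.9, -0.0, -18.3]
contact_force: [-2.5, 2.2, 6.3]
gripper_width: 0.0002
gripper_force: 3.1
```

move_arm([
  [[0,0,0.1],[0,0,0]],
  [[0,0,0.15],[0,0,0]],
  [[0,0,0.15],[0,0,0]],
])

```text
time_s: 3.98
tcp_pos: [0.518, 0.2463, 0.1348]
eef_rot: [-179.9, -0.1, -18.3]
contact_force: [-5.8, 0.9, 16.1]
gripper_width: 0.0005
gripper_force: 8.1
```

The force rose to 16 N and the tool stopped at fingertip height 0.116, so the button is at the end of its 6 mm travel. Now release and cross over.

move_arm([
  [[0,0,-2],[0,0,0]],
  [[0,0,-7],[0,0,0]],
  [[0,0,-12],[0,0,0]],
  [[0,0,-12],[0,0,0]],
])

```text
time_s: 4.47
tcp_pos: [0.5194, 0.2466, 0.2572]
eef_rot: [-179.7, -0.3, -18.3]
contact_force: [-0.4, -0.0, -0.8]
gripper_width: 0.0005
gripper_force: 0.0
```

```bash
python3 - <<'E'
from h import *
c=viewer.capture("wrist");s=r.get_state();print(s["tcp_pos"],s["contact_force"])
cv2.imwrite("pics/wrist2.png",c["image"])
for k in("alarm_top","tune_top"):
    for p in pinpoint(k,"wrist")[:2]: print(k,p["score"],p["location"],atz(c,p["location"],.122))
E
```

```text
[0.51817447 0.246035   0.2545703 ] [-0.48194304 -0.3396214  -1.3223221 ]
alarm_top 0.62 [210.8, 283.6] [0.51673684 0.24731958 0.122     ]
tune_top 0.75 [156.9, 395.0] [0.53127749 0.14950868 0.122     ]
```

View pics/wrist2.png

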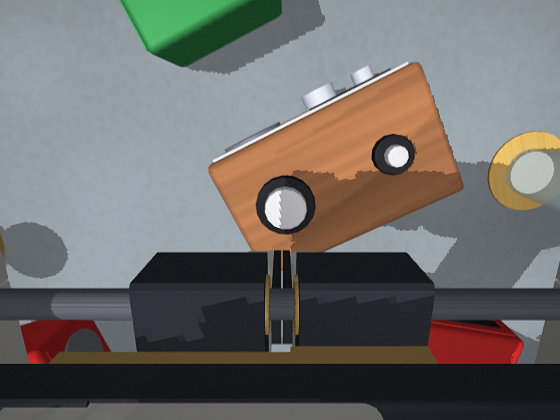

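move_arm([
  [[2.5,5.2,0],[0,0,0]],
  [[5,10.4,0],[0,0,0]],
  [[7.5,15.5,0],[0,0,0]],
  [[10,20.6,0],[0,0,0]],
  [[12.5,25.7,0],[0,0,0]],
])

```text
time_s: 5.25
tcp_pos: [0.5547, -0.0395, 0.2513]
eef_rot: [179.9, 0.1, -18.3]
contact_force: [0.5, 0.7, 1.6]
gripper_width: 0.0004
gripper_force: 0.0
```

move_arm([
  [[2.4,4.8,0],[0,0,0]],
  [[4.7,9.6,0],[0,0,0]],
  [[7,14.4,0],[0,0,0]],
  [[9.3,19.2,0],[0,0,0]],
  [[11.6,23.9,0],[0,0,0]],
])

```text
time_s: 5.88
tcp_pos: [0.5897, -0.3026, 0.2508]
eef_rot: [180.0, 0.2, -18.3]
contact_force: [1.1, -0.7, -0.1]
gripper_width: 0.0004
gripper_force: 0.0
```

The wrist picture shows the button up again at (211,284), with the radio unmoved (button at 0.517, 0.247). The arm now stands over the round eye, so I check there before going down.

```bash
python3 - <<'E'
from h import *
c=viewer.capture("wrist");s=r.get_state();print(s["tcp_pos"])
im=c["image"]
for k in("round_eye","bar_eye"):
    for p in pinpoint(k,"wrist")[:2]: print(k,p["score"],p["location"],atz(c,p["location"],.0235))
v=proj(c,np.array([*s["tcp_pos"][:2],.0235]));print(v);cv2.drawMarker(im,(int(v[1]),int(v[0])),(0,0,255),0,14,1)
cv2.imwrite("pics/wrist3.png",im)
E
```

```text
[ 0.5897527  -0.3077299   0.25005364]
round_eye 0.59 [179.2, 277.3] [ 0.59582469 -0.29909989  0.0235    ]
bar_eye 0.76 [276.3, 274.3] [ 0.48713099 -0.25884729  0.0235    ]
(np.float64(181.967335348985), np.float64(286.6431553921724))
```

View pics/wrist3.png

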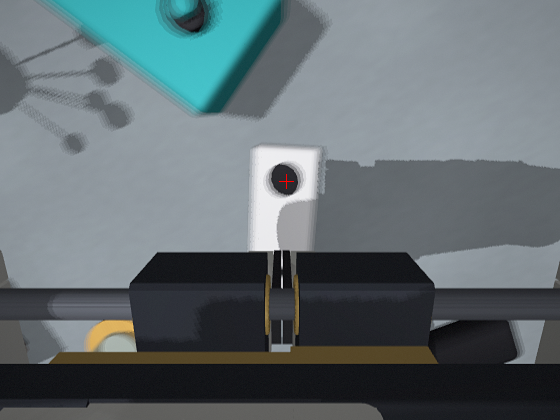

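The wrist view, slightly blurred by the stop, shows the round eye at (179,285), with the tool marker about 2 px off it. I go down to about 25 mm fingertip clearance.

move_arm([
  [[0,0,5],[0,0,0]],
  [[0,0,10],[0,0,0]],
  [[0,0,14],[0,0,0]],
  [[0,0,17],[0,0,0]],
  [[0,0,18],[0,0,0]],
])

```text
time_s: 6.65
tcp_pos: [0.5886, -0.2996, 0.0699]
eef_rot: [180.0, 0.3, -18.3]
contact_force: [-0.3, -0.2, -0.2]
gripper_width: 0.0003
gripper_force: 0.0
```

move_arm([
  [[0,0,0.2],[0,0,0]],
  [[0,0,0.2],[0,0,0]],
  [[0,0,0.2],[0,0,0]],
])

```text
time_s: 7.02
tcp_pos: [0.5911, -0.301, 0.0722]
eef_rot: [-180.0, -0.1, -18.3]
contact_force: [-1.0, -0.0, -0.6]
gripper_width: 0.0005
gripper_force: 0.0
```

```bash
python3 - <<'E'
from h import *
c=viewer.capture("wrist");s=r.get_state();print(s["tcp_pos"],s["contact_force"])
for k in("round_eye",):
    for p in pinpoint(k,"wrist")[:2]: print(k,p["score"],p["location"],atz(c,p["location"],.0235))
E
```

```text
[ 0.59095964 -0.30098663  0.07210107] [ 0.51761598  1.69503636 -0.36010141]
round_eye 0.61 [244.1, 280.1] [ 0.59312041 -0.29998378  0.0235    ]
```

The tool is within 3 mm of the eye's centre and 49 mm above it, so I hold still here.

move_arm([
  [[0,0,0],[0,0,0]],
  [[0,0,0],[0,0,0]],
  [[0,0,0],[0,0,0]],
  [[0,0,0],[0,0,0]],
  [[0,0,0],[0,0,0]],
])

```text
time_s: 7.75
tcp_pos: [0.5903, -0.3009, 0.0708]
eef_rot: [180.0, 0.0, -18.3]
contact_force: [0.8, 0.0, 0.0]
gripper_width: 0.0004
gripper_force: 0.0
```

move_arm([
  [[0,0,0],[0,0,0]],
  [[0,0,0],[0,0,0]],
  [[0,0,0],[0,0,0]],
  [[0,0,0],[0,0,0]],
  [[0,0,0],[0,0,0]],
])

```text
time_s: 8.38
tcp_pos: [0.5904, -0.3009, 0.0709]
eef_rot: [-180.0, -0.0, -18.3]
contact_force: [0.1, 0.7, 0.3]
gripper_width: 0.0007
gripper_force: 0.0
```

move_arm([
  [[0,0,0],[0,0,0]],
  [[0,0,0],[0,0,0]],
  [[0,0,0],[0,0,0]],
  [[0,0,0],[0,0,0]],
  [[0,0,0],[0,0,0]],
])

```text
time_s: 9.0
tcp_pos: [0.5904, -0.3009, 0.0709]
eef_rot: [-180.0, -0.0, -18.3]
contact_force: [-0.3, 0.1, -0.4]
gripper_width: 0.0004
gripper_force: 0.0
```

move_arm([
  [[0,0,0],[0,0,0]],
  [[0,0,0],[0,0,0]],
  [[0,0,0],[0,0,0]],
  [[0,0,0],[0,0,0]],
  [[0,0,0],[0,0,0]],
])

```text
time_s: 9.62
tcp_pos: [0.5904, -0.3009, 0.0709]
eef_rot: [180.0, 0.0, -18.3]
contact_force: [-0.1, 0.2, 0.0]
gripper_width: 0.0005
gripper_force: 0.0
```

move_arm([
  [[0,0,-5],[0,0,0]],
  [[0,0,-10],[0,0,0]],
  [[0,0,-15],[0,0,0]],
  [[0,0,-19],[0,0,0]],
  [[0,0,-20],[0,0,0]],
])

```text
time_s: 10.25
tcp_pos: [0.5914, -0.3013, 0.2746]
eef_rot: [-180.0, -0.3, -18.3]
contact_force: [0.3, -0.7, 0.5]
gripper_width: 0.0004
gripper_force: 0.0
```

move_arm([
  [[0,0,0],[0,0,0]],
  [[0,0,0],[0,0,0]],
  [[0,0,0],[0,0,0]],
  [[0,0,0],[0,0,0]],
])

```text
time_s: 10.75
tcp_pos: [0.5902, -0.3008, 0.2699]
eef_rot: [180.0, 0.1, -18.3]
contact_force: [-1.1, -1.0, -1.2]
gripper_width: 0.0004
gripper_force: 0.0
```

```bash
python3 - <<'E'
from h import *
c=viewer.capture("top");s=r.get_state();print(s["time_s"],s["tcp_pos"],s["contact_force"],np.abs(s["qd"]).max())
cv2.imwrite("pics/top9.png",c["image"])
E
```

```text
10.8 [ 0.59023917 -0.30082652  0.27014924] [-0.29974441 -0.39780377 -0.17262903] 0.23135936108602886
```

View pics/top9.png

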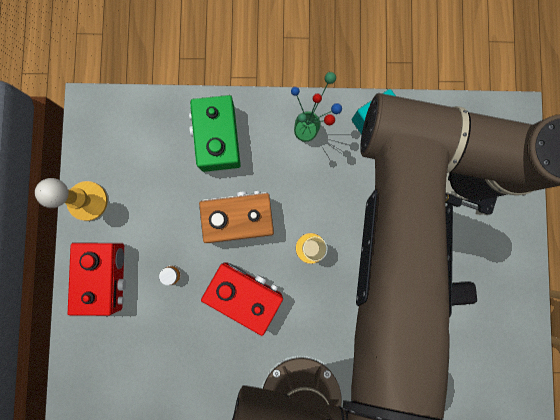

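The radio (large button at (219,218)), tumbler, vase and jar stand where they were; the arm hides the switch and most of the case. The hand is 247 mm above the round eye and still, so I hand in.

```bash
python3 -c "
from plant import r
print(r.close_job())"
```

```text
the job is handed in; nothing more can be done
None
```

I pressed the radio's large button to its stop and saw it come back up, held over the switch's round eye for more than 2.5 s without contact, raised the hand 247 mm above the eye and handed the job in at about 11 s; no verdict came back.

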